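Load a clean flange ring into the tacking jig with the paddle

ROBOT

A 6-joint arm with a two-finger parallel gripper is mounted at the origin on the work surface. World frame = base frame: x ahead of the robot, y to its left, z up, the work surface at z = 0. Lengths are in m, angles in rad, forces in N, time in s.
With the tool pointing down it reaches from about 0.275 to 0.725 m from the base axis. Payload 15.9 kg.
Tool frame: the origin (TCP) lies on the centre line of the jaws, within the pads' length; the fingertips stand 8 mm ahead of it and the grasp point (between the pads) lies 11 mm behind it (manip.nose_length is the distance from the TCP to the fingertips, in m); x points along the fingers, z is the direction in which the jaws open and shut, and the axes are right-handed (so a half turn about x gives the same grasp; the last joint's range is limited). The gripper opens to 85 mm and grips with 20 to 120 N. Pads are 22 mm wide; open, the fingers measure 114 mm over their backs; the gripper's body (76 mm by 85 mm) begins 54 mm behind the grasp point. The pads swing forward as they close: fully open they stand 13 mm farther back than shut.
Start: joints at [-1.205, 0.213, -0.034, 1.323, 0, 1.571], TCP at [0.179, -0.467, 0.239] pointing down, gripper open.
Joint ranges: [-2.98, 2.98], [-0.74, 1.72], [-1.14, 1.35], [-2.1, 2.04], [-1.57, 1.44], [-3.14, 3.14]. Speed limits (rad/s): [1.89, 1.89, 2.39, 2.57, 3.14, 3.14].

INTERFACE

Orientations are given as a unit quaternion [x, y, z, w].
In Python, from rig import manip gives the robot as it stands.
- The arm moves only by the tool servo_tool, never from a script. Its argument "targets" is a list of rows, each an object of numbers: "gripper": the finger opening in cm, from 0 to 8.54; "tx", "ty", "tz": the shift along the tool's x, y, z in cm; "roll": the turn about the tool's x in degrees. In form: [{"gripper": .., "tx": .., "ty": .., "tz": .., "roll": ..}, ...]. A call has 1 to 10 rows; each row is the pose to reach, as a shift and turn from the pose commanded when the call began, along the tool's axes at that moment; what a row does not reach only later rows make up. A row lasts 1/12 s, in which the tool goes at most 41.7 mm and 7.16 degrees, less where a joint would pass 70% of its speed; a pose out of reach is approached as far as the arm can. A call with a gripper value outside its range is refused whole. The fingers move at their own pace and stop on an object; the grip force is fixed at half the most. Time passes only in rows, so rows that repeat a pose let the fingers close. It gives the time, the measured TCP pose, the force and the opening at its end, in the units of the state.
- manip.observe(): the state, without advancing time (a new reading comes with each control period).
- manip.camera(name): name is "side" or "top" or "wrist"; returns the picture (420x560x3 uint8, red, green, blue); there is no depth.
- manip.camera_info(name): a dict with "fx", "fy", "cx", "cy" (pixels), "extrinsics" (4x4, takes a point from world to camera coordinates). Camera axes: x right, y up, looking along -z (the intrinsics and any distortion apply to the point x, -y, -z); pixel columns grow to the right and rows downward; lengths in m; the calibration is good to about 2 mm. The wrist camera is an equidistant fisheye: a pixel r from the principal point sees the ray r / f radians off the axis. A picture is of the moment at which its call begins: read the wrist's pose just before it. camera_info takes no time and is no camera call; for the wrist camera it gives the pose at the moment of the call.
- manip.close_job(): hands the job in, once; it reports no verdict.
The state is a dict: "t": time; "joints": joint angles; "joint_velocities": joint speeds; "effort": joint torques, N m; "eef_pos": TCP position; "eef_rot": TCP orientation; "contact_force": force on the tool from outside, world axes, zero at the start; "ft_torque": the same for the moment, N m; "gripper_width": opening from 0.0 (shut) to 1.0 (fully open).
Only numpy, scipy, OpenCV 4.12 (cv2) and the standard library are available. Lean on these libraries where they do the work, as an engineer would, in place of code of your own. Each camera call takes 0.05 s, during which the arm holds its last target. There are 200 camera calls.

TASK

The steel flange ring on the drying rails is degreased for welding, so keep the gripper off it: slide the orange-handled paddle under it and carry it level on the paddle to the tacking jig. Set it on the jig's ledges in front of the spring plunger, push it with the paddle past the plunger and press it home, firmly but gently, against the brass nose of the end stop. Then draw the paddle out and put it back on its cradle, leaving the copper ring and the other things on the bench where they are.

Things in the scene. Friction and masses are not known exactly. Their poses are not given: they have to be found in the camera images.
- paddle: Loading paddle, 330 g, level in its cradle. Origin: centre of its orange handle, where it is gripped; x from handle to tip, z up. Handle: bar 130 mm long (x -65 to 65), 20 wide, 20 high (z -10 to 10). A flat steel bar 3 mm thick (z -10 to -7) runs on from it: neck 16 mm wide (x 65 to 96), then blade 34 mm wide (x 96 to 158).
- paddle_seat (a point): On the paddle: where the centre of a ring lies that rests on the blade and touches both studs (paddle x 132, y 0, z -3). The studs stand on the blade at paddle x 101.7, y +13 and -13; they are round, 6 mm across, 6 mm high.
- ring: The bright steel flange ring to load: flat, 60 mm outside diameter, 28 mm hole, 8 mm thick, about 140 g. Origin at its centre, half-way up. It lies flat across the two drying rails, underside 50 mm above the table.
- copper_ring: A copper ring of the same size on the same rails, 72 to 80 mm behind the steel ring; to be left alone. Origin at its centre.
- rails: Drying rails, fixed: tray 210 x 130 mm, rim 12 mm high, with two bars along x (x -45 to 120), tops 50 mm above the table, each 12 mm wide, 42 mm apart (y -21 to 21), open between down to 4 mm: a blade goes in under a ring from the front end (-x), which faces roughly to the robot. Origin on the table, mid-way between the bars, within 9 mm of the steel ring; x points to the copper ring.
- jig: Tacking jig, fixed. Base 12 mm high (x -78 to 100, y -58 to 58); two ledges along x (x -72 to 46), tops 50 mm above the table, 42 mm apart (y -21 to 21), front end (-x) open, roughly to the robot. On them guides 7.5 mm high, faces at y -31.5 and +31.5 from x -16 to 46, mouth flared to 72 mm at x -34. Origin on the table, on the centre line, level with the plunger; a ring is pushed in towards +x.
- jig_mouth (a point): Place in front of the plunger to set the ring down: its centre when it lies on the open part of the ledges (jig x -34, y 0, 54 mm above the table). The ring must be slid in from here; dropped in farther on, it hangs up on the plunger.
- plunger_nose (a point): Tip of the plunger at rest (jig x 0, y +25, 54 mm above the table): 10 mm steel ball in the +y guide. It yields sideways up to 7 mm (1.5 N at first, 250 N/m) and presses a passing ring against the -y guide; pushing the ring past it takes about 1 to 4 N.
- stop: End stop: block bolted to the jig; origin at the middle of its front face (jig x 55, 54 mm above the table), axes as the jig's. From it a stop screw with a rigid brass nose (12 mm across) sticks out 4 to 20 mm towards the ring; its setting differs each time and is not measured: feel for it. Ring home: rim on the nose. Bed it with about 10 N (5 to 15) on the nose for half a second; over 25 N bruises it.
- cradle: Grey cradle of the paddle, fixed: base 150 x 70 mm, 8 mm high; two uprights at x -50 and +50, 8 mm thick, with notches 30 mm wide, floors 42 mm and horns 56 mm above the table. Origin on the table under its middle. The paddle lies in it with its handle's centre over the origin, 52 mm above the table, blade to +x.
- hammer: Bystander: ball-peen hammer with a green and black handle, 290 mm long, origin on the table under its middle.
- pliers: Bystander: pliers with red handles, about 175 mm long, 12 mm high.
- wire_brush: Bystander: wire brush with a wooden back, 250 mm long, 32 mm high.
- angle_magnet: Bystander: red welding angle magnet, 100 x 100 mm, 18 mm high.
- tube: Bystander: short steel tube, 64 mm across and 34 mm high, with an upright tab reaching 60 mm.
- collar: Bystander: dark steel shaft collar, 68 mm across, 20 mm high.
- marker: Bystander: white and red paint marker, 135 mm long, 16 mm thick.
Mind the look-alikes: they are no part of the job. There is more than one size of the ring; the one meant has the size given above. What is shaped like the paddle but turquoise is not meant.

How it is judged:
By the outcome, as a careful person would: the job done as asked, in the order asked, and still so for the second after the job is handed in, with the robot touching nothing.
It also fails if it takes over 67 s, if anything falls off the work surface, if the arm or the gripper's body presses on something with over 40 N, if the wrist force passes 120 N, or if a joint passes its speed limit or range.

## Working session

There is one attempt and no reset: what is moved stays moved. The work goes in short steps, Python scripts to look and compute and a tool call to move; the robot and the scene stay as the last step left them, time stands still between calls to the robot, and variables do not carry over. Pictures are saved under pics/ and viewed, about 8 in all and at most 12, crops included, and the job is handed in when it is done.

Besides the shell and the picture viewer there is one more tool, called after "Request:" as a command line: name --argument value ..., lists and objects as JSON in quotes. servo_tool: Moves the arm, as the interface text tells. Its arguments: {"type":"object","properties":{"targets":{"type":"array","items":{"type":"object","properties":{"gripper":{"type":"number"},"tx":{"type":"number"},"ty":{"type":"number"},"tz":{"type":"number"},"roll":{"type":"number"}}}}},"required":["targets"]}

```bash
mkdir -p pics; ls; cat > h.py <<'E'
import numpy as np, cv2
from rig import manip
from scipy.spatial.transform import Rotation as R
def snap(n,f):
    info=manip.camera_info(n); im=np.asarray(manip.camera(n)); cv2.imwrite(f'pics/{f}.png',im[:,:,::-1]); np.save(f'pics/{f}.npy',im)
    import pickle; pickle.dump(info,open(f'pics/{f}.pkl','wb')); return im,info
def ray(info,u,v,fish=False):
    E=np.array(info['extrinsics']);x=(u-info['cx'])/info['fx'];y=(v-info['cy'])/info['fy']
    if fish:
        r=np.hypot(x,y); s=np.sin(r)/r if r>1e-9 else 1; d=np.array([x*s,-y*s,-np.cos(r)])
    else: d=np.array([x,-y,-1.])
    return -E[:3,:3].T@E[:3,3], E[:3,:3].T@d
def onz(info,u,v,z,fish=False):
    c,d=ray(info,u,v,fish); return c+d*(z-c[2])/d[2]
def proj(info,p,fish=False):
    E=np.array(info['extrinsics']);q=E[:3,:3]@np.array(p)+E[:3,3];x,y,z=q[0],-q[1],-q[2]
    if fish:
        r=np.hypot(x,y);th=np.arctan2(r,z);return info['cx']+info['fx']*th*x/r,info['cy']+info['fy']*th*y/r
    return info['cx']+info['fx']*x/z,info['cy']+info['fy']*y/z
def st():
    o=manip.observe();Rm=R.from_quat(o['eef_rot']).as_matrix()
    print('t',round(o['t'],2),'p',np.round(o['eef_pos'],4),'F',np.round(o['contact_force'],2),'T',np.round(o['ft_torque'],2),'w',round(o['gripper_width'],3),'j',np.round(o['joints'],3));print(np.round(Rm,4).tolist());return o,Rm
E
python3 - <<'E'
from h import *
st()
ims=[]
for n in ['top','side','wrist']:
    im,i=snap(n,n+'0');print(n,{k:np.round(v,3).tolist() for k,v in i.items() if k!='name'} if 1 else 0)
E
```

```text
pics
t 0.0 p [ 0.1787 -0.4666  0.2388] F [-0.18  0.66 -0.42] T [ 0.03 -0.08 -0.07] w 1.0 j [-1.205  0.213 -0.035  1.324 -0.     1.571]
[[-0.0004, 0.9338, 0.3577], [0.0011, 0.3577, -0.9338], [-1.0, -0.0, -0.0012]]
top {'fx': 514.256, 'fy': 514.256, 'cx': 275.138, 'cy': 213.428, 'extrinsics': [[-0.006, -1.0, 0.017, -0.017], [0.988, -0.004, 0.157, -0.47], [-0.157, 0.017, 0.987, -1.231], [0.0, 0.0, 0.0, 1.0]]}
side {'fx': 423.726, 'fy': 423.726, 'cx': 283.121, 'cy': 207.554, 'extrinsics': [[0.819, -0.573, 0.015, -0.368], [0.309, 0.463, 0.831, -0.194], [-0.483, -0.676, 0.557, -0.914], [0.0, 0.0, 0.0, 1.0]]}
wrist {'fx': 325.192, 'fy': 325.192, 'cx': 275.827, 'cy': 202.54, 'extrinsics': [[0.358, -0.934, -0.001, -0.5], [0.897, 0.344, -0.279, 0.037], [0.261, 0.099, 0.96, -0.379], [0.0, 0.0, 0.0, 1.0]]}
```

View pics/top0.png

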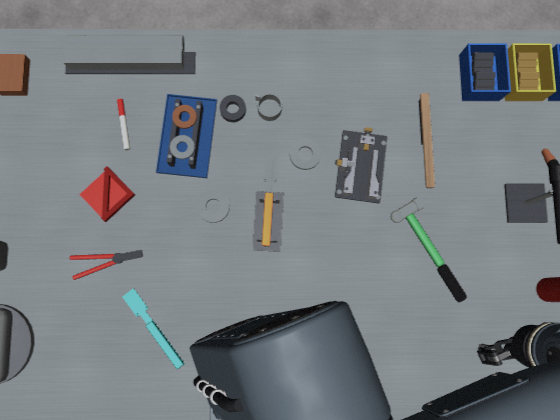

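View pics/side0.png

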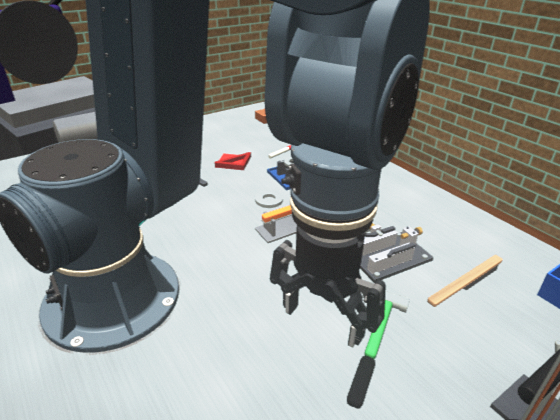

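Top view: orange paddle at (268,218) with its blade up-image, rails with the steel ring (181,147) and copper ring (184,117), jig (362,165). The turquoise decoy is at (150,330). The side view adds little.

```bash
python3 - <<'E'
from h import *
import pickle
im=np.load('pics/top0.npy');i=pickle.load(open('pics/top0.pkl','rb'))
hsv=cv2.cvtColor(im,cv2.COLOR_RGB2HSV)
def rect(m,roi,z,name,pts=False):
    k=np.zeros(m.shape,np.uint8);x0,y0,x1,y1=roi;k[y0:y1,x0:x1]=m[y0:y1,x0:x1]
    cs=cv2.findContours(k,cv2.RETR_EXTERNAL,cv2.CHAIN_APPROX_NONE)[0];c=max(cs,key=cv2.contourArea)
    w=np.array([onz(i,u,v,z)[:2] for u,v in c[:,0]],np.float32)
    r=cv2.minAreaRect(w);print(name,np.round(r[0],4),np.round(r[1],4),round(r[2],2),len(c));return r
org=cv2.inRange(hsv,(10,120,120),(25,255,255)); rect(org,(240,180,300,255),.062,'handle')
blue=cv2.inRange(hsv,(100,120,40),(125,255,255))
blue=cv2.morphologyEx(blue,cv2.MORPH_CLOSE,np.ones((25,25)));rect(blue,(150,85,225,185),.012,'tray')
dark=cv2.inRange(hsv,(0,0,0),(179,255,95));dark=cv2.morphologyEx(dark,cv2.MORPH_CLOSE,np.ones((9,9)));rect(dark,(325,120,395,210),.012,'jigbase')
print('steel ring',onz(i,181.5,147,.058),'copper',onz(i,184,117,.058))
o,Rm=st()
E=np.array(i['extrinsics'])
w=manip.camera_info('wrist');E=np.array(w['extrinsics']);c=-E[:3,:3].T@E[:3,3];print('wristcam in tool',Rm.T@(c-o['eef_pos']),'axis',Rm.T@(-E[2,:3]))
E
```

```text
handle [0.4526 0.0008] [0.02   0.1278] 86.78 116
tray [0.6789 0.2076] [0.129  0.2105] 83.56 252
jigbase [ 0.5994 -0.2351] [0.1236 0.1857] 81.83 224
steel ring [0.63307436 0.21142696 0.058     ] copper [0.71035325 0.20692232 0.058     ]
t 0.15 p [ 0.1787 -0.4667  0.2389] F [ 0.3  -0.25  0.56] T [ 0.09 -0.01  0.04] w 1.002 j [-1.205  0.213 -0.035  1.324 -0.     1.571]
[[-0.0003, 0.9339, 0.3576], [0.0008, 0.3576, -0.9339], [-1.0, -0.0, -0.0009]]
wristcam in tool [-0.13479244  0.070505    0.0005388 ] axis [ 9.60325222e-01 -2.78882342e-01  3.28332190e-04]
```

Request:
servo_tool --targets '[{"gripper": 8.5, "tx": 3, "ty": 2.5, "tz": -2, "roll": 4}, {"gripper": 8.5, "tx": 4, "ty": 5.5, "tz": -4.5, "roll": 10}, {"gripper": 8.5, "tx": 5, "ty": 8.5, "tz": -6.8, "roll": 17}, {"gripper": 8.5, "tx": 5, "ty": 11.5, "tz": -9.2, "roll": 24.2}, {"gripper": 8.5, "tx": 5, "ty": 14.5, "tz": -11.6, "roll": 24.2}, {"gripper": 8.5, "tx": 5, "ty": 17.5, "tz": -14, "roll": 24.2}, {"gripper": 8.5, "tx": 5, "ty": 20.5, "tz": -16.4, "roll": 24.2}, {"gripper": 8.5, "tx": 5, "ty": 23.5, "tz": -18.8, "roll": 24.2}, {"gripper": 8.5, "tx": 5, "ty": 26.5, "tz": -21.2, "roll": 24.2}, {"gripper": 8.5, "tx": 5, "ty": 29, "tz": -23.2, "roll": 24.2}]'

```text
t: 0.98
eef_pos: [0.3673, -0.1443, 0.1894]
eef_rot: [0.514, 0.486, -0.514, 0.486]
contact_force: [0.1, -0.6, 0.1]
gripper_width: 0.997
```

```bash
cat >> h.py <<'E'
def go(x,y,z=None,head=None,o=None):
    "print shift in cm/deg to TCP target"
    o=manip.observe();Rm=R.from_quat(o['eef_rot']).as_matrix();d=np.array([x,y,o['eef_pos'][2] if z is None else z])-o['eef_pos']
    h=np.degrees(np.arctan2(Rm[1,1],Rm[0,1]));s=Rm.T@d*100
    print('tx ty tz',np.round(s,2),'roll',None if head is None else round(h-head,2),'head now',round(h,2))
E
python3 -c "
from h import *
st();go(.4526,.0008,.16,-3.2)"
```

```text
t 0.98 p [ 0.3673 -0.1443  0.1894] F [ 0.08 -0.61  0.15] T [-0.03 -0.06 -0.03] w 0.997 j [-0.374  0.014 -0.388  1.168  0.     2.823]
[[0.0003, 0.9984, -0.056], [0.0001, -0.056, -0.9984], [-1.0, 0.0003, -0.0002]]
tx ty tz [  2.94   7.7  -14.96] roll -0.01 head now -3.21
```

Request:
servo_tool --targets '[{"gripper": 8.5, "tx": 0, "ty": 1, "tz": -2, "roll": -7}, {"gripper": 8.5, "ty": 2, "tz": -4, "roll": -14}, {"gripper": 8.5, "ty": 3, "tz": -6, "roll": -21}, {"gripper": 8.5, "ty": 4, "tz": -8, "roll": -28}, {"gripper": 8.5, "ty": 5, "tz": -10, "roll": -35}, {"gripper": 8.5, "ty": 6, "tz": -12, "roll": -42}, {"gripper": 8.5, "ty": 7, "tz": -14, "roll": -49}, {"gripper": 8.5, "ty": 7.7, "tz": -15, "roll": -56}, {"gripper": 8.5, "ty": 7.7, "tz": -15, "roll": -63}, {"gripper": 8.5, "ty": 7.7, "tz": -15, "roll": -70}]'

```text
invalid input at $.targets[1]: expected keys gripper, tx, ty, tz, roll
```

Request:
servo_tool --targets '[{"gripper": 8.5, "roll": -7}, {"gripper": 8.5, "roll": -14}, {"gripper": 8.5, "roll": -21}, {"gripper": 8.5, "roll": -28}, {"gripper": 8.5, "roll": -35}, {"gripper": 8.5, "roll": -42}, {"gripper": 8.5, "roll": -49}, {"gripper": 8.5, "roll": -56}, {"gripper": 8.5, "roll": -63}, {"gripper": 8.5, "roll": -70}]'

```text
invalid input at $.targets[0]: expected keys gripper, tx, ty, tz, roll
```

Request:
servo_tool --targets '[{"gripper": 8.5, "roll": -7}, {"gripper": 8.5, "roll": -14}, {"gripper": 8.5, "roll": -21}, {"gripper": 8.5, "roll": -28}, {"gripper": 8.5, "roll": -35}, {"gripper": 8.5, "roll": -40}, {"gripper": 8.5, "roll": -40}, {"gripper": 8.5, "roll": -40}]'

```text
invalid input at $.targets[0]: expected keys gripper, tx, ty, tz, roll
```

```bash
python3 -c "
from h import *
st();im,i=snap('wrist','w1')
for p in [(.4526,.0008,.062)]: print(proj(i,p,True))"
```

```text
t 0.98 p [ 0.3673 -0.1443  0.1894] F [ 0.08 -0.61  0.15] T [-0.03 -0.06 -0.03] w 0.997 j [-0.374  0.014 -0.388  1.168  0.     2.823]
[[0.0003, 0.9984, -0.056], [0.0001, -0.056, -0.9984], [-1.0, 0.0003, -0.0002]]
(np.float64(104.12058515783366), np.float64(112.04667121208794))
```

View pics/w1.png

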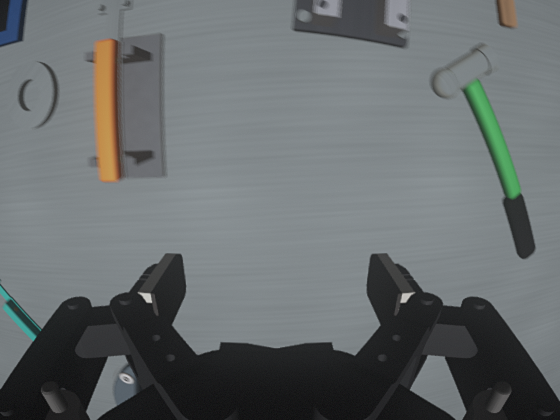

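All keys are needed in every row. The view shows the handle centre at (106,110), as predicted.

Request:
servo_tool --targets '[{"gripper": 8.5, "tx": 0, "ty": 1, "tz": -2, "roll": -7}, {"gripper": 8.5, "tx": 0, "ty": 2, "tz": -4, "roll": -14}, {"gripper": 8.5, "tx": 0, "ty": 3, "tz": -6, "roll": -21}, {"gripper": 8.5, "tx": 0, "ty": 4, "tz": -8, "roll": -28}, {"gripper": 8.5, "tx": 0, "ty": 5, "tz": -10, "roll": -35}, {"gripper": 8.5, "tx": 0, "ty": 6, "tz": -12, "roll": -42}, {"gripper": 8.5, "tx": 0, "ty": 7, "tz": -14, "roll": -49}, {"gripper": 8.5, "tx": 0, "ty": 7.7, "tz": -15, "roll": -56}, {"gripper": 8.5, "tx": 0, "ty": 7.7, "tz": -15, "roll": -63}, {"gripper": 8.5, "tx": 0, "ty": 7.7, "tz": -15, "roll": -70}]'

```text
t: 1.87
eef_pos: [0.4522, -0.0005, 0.189]
eef_rot: [0.14, 0.693, -0.14, 0.693]
contact_force: [-0.3, -0.2, 1.3]
gripper_width: 0.993
```

Request:
servo_tool --targets '[{"gripper": 8.5, "tx": 0, "ty": 0, "tz": 0, "roll": -7}, {"gripper": 8.5, "tx": 0, "ty": 0, "tz": 0, "roll": -14}, {"gripper": 8.5, "tx": 0, "ty": 0, "tz": 0, "roll": -21}, {"gripper": 8.5, "tx": 0, "ty": 0, "tz": 0, "roll": -28}, {"gripper": 8.5, "tx": 0, "ty": 0, "tz": 0, "roll": -35}, {"gripper": 8.5, "tx": 0, "ty": 0, "tz": 0, "roll": -42}, {"gripper": 8.5, "tx": 0, "ty": 0, "tz": 0, "roll": -49}, {"gripper": 8.5, "tx": 0, "ty": 0, "tz": 0, "roll": -56}, {"gripper": 8.5, "tx": 0, "ty": 0, "tz": 0, "roll": -63}, {"gripper": 8.5, "tx": 0, "ty": 0, "tz": 0, "roll": -70}]'

```text
t: 2.7
eef_pos: [0.4519, -0.0012, 0.1891]
eef_rot: [-0.282, 0.648, 0.283, 0.648]
contact_force: [0.5, 0.8, 0.1]
gripper_width: 0.995
```

Request:
servo_tool --targets '[{"gripper": 8.5, "tx": 0, "ty": 0, "tz": 0, "roll": -7}, {"gripper": 8.5, "tx": 0, "ty": 0, "tz": 0, "roll": -14}, {"gripper": 8.5, "tx": 0, "ty": 0, "tz": 0, "roll": -21}, {"gripper": 8.5, "tx": 0, "ty": 0, "tz": 0, "roll": -28}, {"gripper": 8.5, "tx": 0, "ty": 0, "tz": 0, "roll": -35}, {"gripper": 8.5, "tx": 0, "ty": 0, "tz": 0, "roll": -40}, {"gripper": 8.5, "tx": 0, "ty": 0, "tz": 0, "roll": -40}, {"gripper": 8.5, "tx": 0, "ty": 0, "tz": 0, "roll": -40}]'

```text
t: 3.37
eef_pos: [0.4519, -0.0012, 0.1892]
eef_rot: [-0.485, 0.515, 0.485, 0.515]
contact_force: [0.1, 0.9, 0.3]
gripper_width: 0.994
```

```bash
python3 - <<'E'
from h import *
o,Rm=st();im,i=snap('wrist','w2')
snap('top','top2')
print('pred',proj(i,(.4526,.0008,.062),True))
hsv=cv2.cvtColor(im,cv2.COLOR_RGB2HSV)
m=cv2.inRange(hsv,(10,120,100),(25,255,255))
cs=cv2.findContours(m,cv2.RETR_EXTERNAL,cv2.CHAIN_APPROX_NONE)[0];c=max(cs,key=cv2.contourArea)
w=np.array([onz(i,u,v,.062,True)[:2] for u,v in c[:,0]],np.float32)
print(cv2.minAreaRect(w))
E
```

```text
t 3.37 p [ 0.4519 -0.0012  0.1892] F [0.11 0.92 0.31] T [-0.01  0.01  0.01] w 0.994 j [-0.003  0.131 -0.261  1.179  0.     0.057]
[[-0.0003, -0.9982, 0.0596], [0.0, 0.0596, 0.9982], [-1.0, 0.0003, -0.0]]
pred (np.float64(278.9962950171569), np.float64(197.29778221591602))
((0.45260512828826904, 0.00033620186150074005), (0.0192396342754364, 0.12809155881404877), 86.20357513427734)
```

View pics/w2.png

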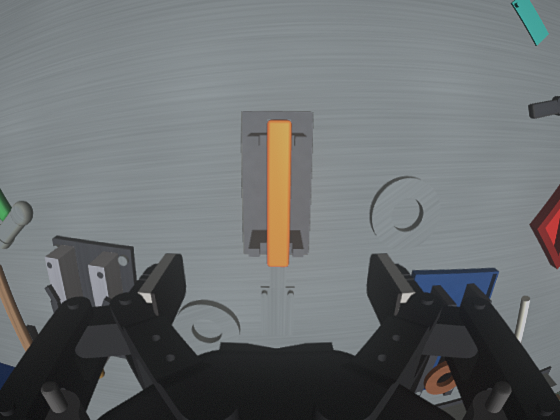

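Wrist view: handle centre at (279,193), i.e. world (0.4526, 0.0003), within 0.5 mm of the top view. Descend and grip.

Request:
servo_tool --targets '[{"gripper": 8, "tx": 2.5, "ty": -0.06, "tz": 0.15, "roll": 0}, {"gripper": 7, "tx": 5.5, "ty": -0.06, "tz": 0.15, "roll": 0}, {"gripper": 6, "tx": 8.5, "ty": -0.06, "tz": 0.15, "roll": 0}, {"gripper": 5, "tx": 11.5, "ty": -0.06, "tz": 0.15, "roll": 0}, {"gripper": 5, "tx": 13.5, "ty": -0.06, "tz": 0.15, "roll": 0}, {"gripper": 5, "tx": 14.5, "ty": -0.06, "tz": 0.15, "roll": 0}, {"gripper": 4.5, "tx": 14.8, "ty": -0.06, "tz": 0.15, "roll": 0}, {"gripper": 4, "tx": 14.8, "ty": -0.06, "tz": 0.15, "roll": 0}, {"gripper": 3, "tx": 14.8, "ty": -0.06, "tz": 0.15, "roll": 0}]'

```text
t: 4.22
eef_pos: [0.4531, 0.0003, 0.0419]
eef_rot: [-0.486, 0.514, 0.485, 0.514]
contact_force: [-0.2, -0.6, -0.2]
gripper_width: 0.355
```

Request:
servo_tool --targets '[{"gripper": 2.4, "tx": 0, "ty": 0, "tz": 0, "roll": 0}, {"gripper": 1.5, "tx": 0, "ty": 0, "tz": 0, "roll": 0}, {"gripper": 1, "tx": 0, "ty": 0, "tz": 0, "roll": 0}, {"gripper": 1, "tx": 0, "ty": 0, "tz": 0, "roll": 0}, {"gripper": 1, "tx": 0, "ty": 0, "tz": 0, "roll": 0}, {"gripper": 1, "tx": 0, "ty": 0, "tz": 0, "roll": 0}]'

```text
t: 4.72
eef_pos: [0.4535, 0.0003, 0.0424]
eef_rot: [-0.486, 0.514, 0.485, 0.515]
contact_force: [-3.0, 0.1, 8.4]
gripper_width: 0.223
```

```bash
python3 - <<'E'
from h import *
import pickle
st()
# refine rails/jig from saved wrist view w2 + top2 (arm out of the way)
im=np.load('pics/top2.npy');i=pickle.load(open('pics/top2.pkl','rb'))
cv2.imwrite('pics/top2z.png',np.hstack([cv2.resize(im[80:190,145:235],None,fx=4.4,fy=4.4,interpolation=3)[:,:,::-1],cv2.resize(im[115:215,325:400],None,fx=4.84,fy=4.84,interpolation=3)[:,:,::-1]]))
E
```

```text
t 4.72 p [4.535e-01 3.000e-04 4.240e-02] F [-3.04  0.1   8.39] T [-0.05  0.34 -0.18] w 0.223 j [ 0.001  0.256 -0.508  0.805  0.     0.058]
[[0.0018, -0.9984, 0.0571], [0.0, 0.0571, 0.9984], [-1.0, -0.0018, 0.0001]]
```

View pics/top2z.png

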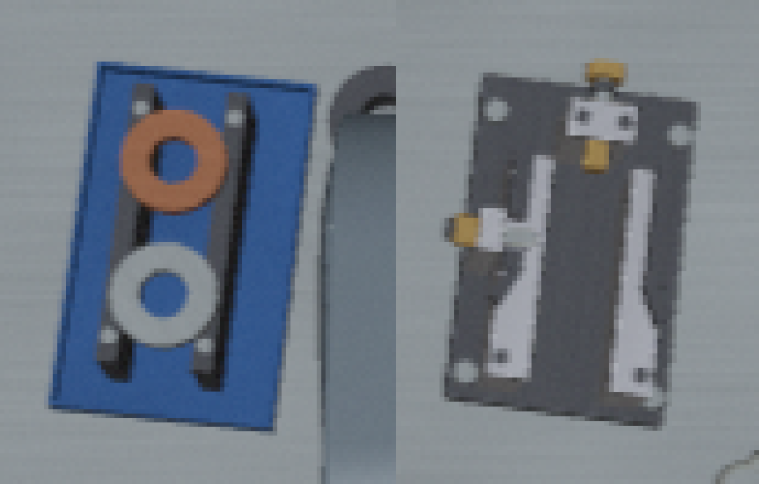

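Close view of the top image: steel ring centre at about (164,294) and bar screws at (109,335), (204,345), (140,105), (235,117) on the rails. Jig base corners are at (483,73), (697,100), (662,428), (445,398), and the nose tip is at about (596,170). I'm measuring those.

```bash
python3 - <<'E'
from h import *
import pickle
im=np.load('pics/top2.npy');i=pickle.load(open('pics/top2.pkl','rb'))
A=lambda u,v,z: onz(i,145+u/4.4-.4,80+v/4.4-.4,z)[:2]
B=lambda u,v,z: onz(i,325+(u-396)/4.84-.4,115+v/4.84-.4,z)[:2]
hsv=cv2.cvtColor(im,cv2.COLOR_RGB2HSV).astype(int)
# rings
Z=cv2.cvtColor(im,cv2.COLOR_RGB2GRAY)
def ring(m,roi):
    x0,y0,x1,y1=roi;k=np.zeros(Z.shape,np.uint8);k[y0:y1,x0:x1]=m[y0:y1,x0:x1]*255
    k=cv2.morphologyEx(k,cv2.MORPH_OPEN,np.ones((3,3)))
    c=max(cv2.findContours(k,cv2.RETR_EXTERNAL,cv2.CHAIN_APPROX_NONE)[0],key=cv2.contourArea)
    w=np.array([onz(i,u,v,.058)[:2] for u,v in c[:,0]],np.float32);return cv2.minEnclosingCircle(w),cv2.fitEllipse(w)
print('steel',ring((hsv[:,:,1]<70)&(Z>120),(165,133,202,165)))
print('copper',ring((hsv[:,:,0]<20)&(hsv[:,:,1]>60),(165,100,205,135)))
f1,f2,b1,b2=A(109,335,.05),A(204,345,.05),A(140,105,.05),A(235,117,.05)
f=(f1+f2)/2;b=(b1+b2)/2
ang=lambda d:np.degrees(np.arctan2(d[1],d[0]))
print('rails front mid',f,'back',b,'head',ang(b-f),'len',np.linalg.norm(b-f),'sep',np.linalg.norm(f1-f2),np.linalg.norm(b1-b2))
t1=[A(98,62,.012),A(317,85,.012),A(273,431,.012),A(50,408,.012)];print('tray c',np.mean(t1,0),'heads',ang(t1[0]-t1[3]),ang(t1[1]-t1[2]))
c=[B(483,73,.012),B(697,100,.012),B(662,428,.012),B(445,398,.012)]
print('jig c',np.mean(c,0),'heads',ang(c[0]-c[3]),ang(c[1]-c[2]),[np.linalg.norm(c[k]-c[k-1]) for k in range(4)])
print('ledge holes mid',(B(502,356,.05)+B(641,374,.05))/2,'nose tip',B(596,169,.054),'block', B(600,118,.07))
E
```

```text
steel (((0.6350889801979065, 0.21111346781253815), 0.029814409092068672), ((0.6351172924041748, 0.21096740663051605), (0.05691017583012581, 0.05760648846626282), 30.372785568237305))
copper (((0.7127965092658997, 0.20757320523262024), 0.03157184273004532), ((0.7125742435455322, 0.20663917064666748), (0.05793551355600357, 0.05948760733008385), 113.00984191894531))
rails front mid [0.61016234 0.21551123] back [0.74520311 0.20086282] head -6.190893583748483 len 0.13583293034647265 sep 0.0537585910882787 0.05483487888178262
tray c [0.67816951 0.20684597] heads -5.9902065839860175 -6.2509538690946
jig c [ 0.59602884 -0.23994943] heads -7.966679228767695 -8.197227269564538 [np.float64(0.1785338696794704), np.float64(0.11526384863434028), np.float64(0.1798763725976661), np.float64(0.11453785198114612)]
ledge holes mid [ 0.52508297 -0.2304877 ] nose tip [ 0.62703122 -0.24574904] block [ 0.64923842 -0.24549293]
```

Request:
servo_tool --targets '[{"gripper": 1, "tx": -0.3, "ty": 0, "tz": 0, "roll": 0}, {"gripper": 1, "tx": -1, "ty": 0, "tz": 0, "roll": 0}, {"gripper": 1, "tx": -2.2, "ty": 0, "tz": 0, "roll": 0}, {"gripper": 1, "tx": -3.5, "ty": 0, "tz": 0, "roll": 0}, {"gripper": 1, "tx": -4.5, "ty": 0, "tz": 0, "roll": 0}, {"gripper": 1, "tx": -5, "ty": 0, "tz": 0, "roll": 0}, {"gripper": 1, "tx": -5, "ty": 0, "tz": 0, "roll": 0}]'

```text
t: 5.3
eef_pos: [0.4535, 0.0004, 0.0927]
eef_rot: [-0.486, 0.513, 0.485, 0.514]
contact_force: [-0.1, -0.0, -3.5]
gripper_width: 0.223
```

```bash
python3 -c "
from h import *
st()"
```

```text
t 5.3 p [4.535e-01 4.000e-04 9.270e-02] F [-0.07 -0.02 -3.47] T [ 0.    0.01 -0.03] w 0.223 j [ 0.001  0.2   -0.435  0.934 -0.     0.057]
[[0.0021, -0.9984, 0.0566], [0.0, 0.0566, 0.9984], [-1.0, -0.0021, 0.0001]]
```

Request:
servo_tool --targets '[{"gripper": 1, "tx": 0, "ty": 0.2, "tz": 1.2, "roll": 0.5}, {"gripper": 1, "tx": 0, "ty": 0.6, "tz": 3.6, "roll": 1}, {"gripper": 1, "tx": 0, "ty": 1.2, "tz": 6.6, "roll": 1.5}, {"gripper": 1, "tx": 0, "ty": 1.8, "tz": 9.8, "roll": 2}, {"gripper": 1, "tx": 0, "ty": 2.4, "tz": 13, "roll": 2.5}, {"gripper": 1, "tx": 0, "ty": 3, "tz": 16.2, "roll": 2.9}, {"gripper": 1, "tx": 0, "ty": 3.6, "tz": 19.2, "roll": 2.9}, {"gripper": 1, "tx": 0, "ty": 4, "tz": 21.6, "roll": 2.9}, {"gripper": 1, "tx": 0, "ty": 4.2, "tz": 22.9, "roll": 2.9}, {"gripper": 1, "tx": 0, "ty": 4.26, "tz": 23.2, "roll": 2.9}]'

```text
t: 6.13
eef_pos: [0.4227, 0.2364, 0.0908]
eef_rot: [-0.473, 0.526, 0.473, 0.525]
contact_force: [0.7, -0.9, -3.5]
gripper_width: 0.222
```

Request:
servo_tool --targets '[{"gripper": 1, "tx": 0.5, "ty": 0, "tz": 0, "roll": 0}, {"gripper": 1, "tx": 1.5, "ty": 0, "tz": 0, "roll": 0}, {"gripper": 1, "tx": 3, "ty": 0, "tz": 0, "roll": 0}, {"gripper": 1, "tx": 4.2, "ty": 0, "tz": 0, "roll": 0}, {"gripper": 1, "tx": 4.9, "ty": 0, "tz": 0, "roll": 0}, {"gripper": 1, "tx": 4.9, "ty": 0, "tz": 0, "roll": 0}, {"gripper": 1, "tx": 4.9, "ty": 0, "tz": 0, "roll": 0}]'

```text
t: 6.72
eef_pos: [0.4231, 0.2336, 0.042]
eef_rot: [-0.472, 0.527, 0.472, 0.526]
contact_force: [0.1, 0.8, -2.7]
gripper_width: 0.218
```

```bash
python3 - <<'E'
from h import *
st();go(.4241,.2345,.0434,173.85)
t,i=snap('top','top3');s,j=snap('side','side3')
a=cv2.resize(t[90:230,140:240],None,fx=4,fy=4,interpolation=3)
u,v=map(int,proj(j,(.58,.22,.05)));print(u,v)
v0=max(0,v-60);u0=max(0,u-50)
b=cv2.resize(s[v0:v0+140,u0:u0+100],None,fx=4,fy=4,interpolation=3)
cv2.imwrite('pics/c3.png',np.hstack([a,b])[:,:,::-1]);print(u0,v0)
E
```

```text
t 6.72 p [0.4231 0.2336 0.042 ] F [ 0.08  0.76 -2.66] T [ 0.01  0.01 -0.02] w 0.218 j [ 0.505  0.312 -0.43   0.83  -0.     0.613]
[[-0.0009, -0.9942, 0.1079], [-0.0005, 0.1079, 0.9942], [-1.0, 0.0008, -0.0006]]
tx ty tz [-0.14 -0.09  0.1 ] roll -0.04 head now 173.81
277 166
227 106
```

View pics/c3.png

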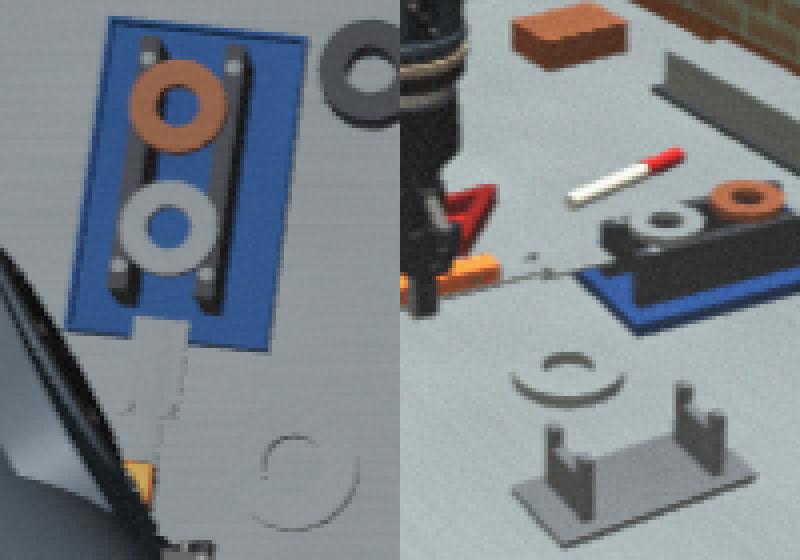

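Top crop: blade-tip centre at (160,319) against a rail centreline of (156,319), so the paddle is about 2 mm too far toward -y. The ring is centred on the rails at (168,228). The side crop shows the blade level and below the bar tops. Shift and insert.

Request:
servo_tool --targets '[{"gripper": 1, "tx": -0.1, "ty": 0, "tz": 0.2, "roll": 0}, {"gripper": 1, "tx": -0.1, "ty": -0.4, "tz": 0.2, "roll": 0}, {"gripper": 1, "tx": -0.1, "ty": -1.2, "tz": 0.2, "roll": 0}, {"gripper": 1, "tx": -0.1, "ty": -2.2, "tz": 0.2, "roll": 0}, {"gripper": 1, "tx": -0.1, "ty": -3.3, "tz": 0.2, "roll": 0}, {"gripper": 1, "tx": -0.1, "ty": -4.5, "tz": 0.2, "roll": 0}, {"gripper": 1, "tx": -0.1, "ty": -5.6, "tz": 0.2, "roll": 0}, {"gripper": 1, "tx": -0.1, "ty": -6.6, "tz": 0.2, "roll": 0}, {"gripper": 1, "tx": -0.1, "ty": -7.3, "tz": 0.2, "roll": 0}, {"gripper": 1, "tx": -0.1, "ty": -7.6, "tz": 0.2, "roll": 0}]'

```text
t: 7.65
eef_pos: [0.5004, 0.228, 0.0431]
eef_rot: [-0.472, 0.526, 0.472, 0.526]
contact_force: [-0.3, 0.2, -3.1]
gripper_width: 0.224
```

```bash
python3 - <<'E'
from h import *
import pickle
print('tip before',onz(pickle.load(open('pics/top3.pkl','rb')),179.6,169.4,.045))
o,Rm=st()
t,i=snap('top','top4');s,j=snap('side','side4')
a=cv2.resize(t[90:190,150:220],None,fx=5.6,fy=5.6,interpolation=3)
u,v=map(int,proj(j,(.61,.22,.05)));u0,v0=u-35,v-50
b=cv2.resize(s[v0:v0+100,u0:u0+70],None,fx=5.6,fy=5.6,interpolation=3)
cv2.imwrite('pics/c4.png',np.hstack([a,b])[:,:,::-1])
E
```

```text
tip before [0.57956215 0.21705255 0.045     ]
t 7.65 p [0.5004 0.228  0.0431] F [-0.32  0.18 -3.13] T [-0.04  0.03 -0.02] w 0.224 j [ 0.428  0.429 -0.249  0.892 -0.     0.535]
[[0.0002, -0.9942, 0.1077], [0.0, 0.1077, 0.9942], [-1.0, -0.0002, 0.0]]
```

View pics/c4.png

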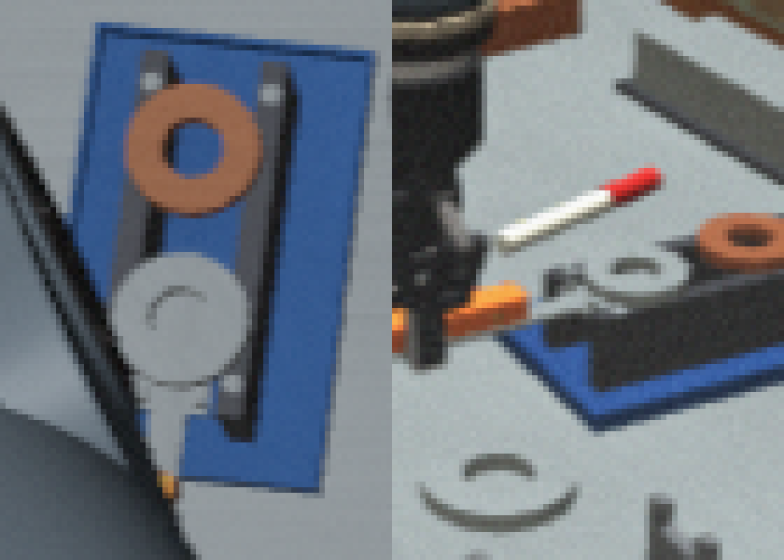

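Blade lies under the ring between the bars (ring centre (181,317), blade centre about (171,400)). About 5 mm is left to the studs. I'll advance 6.5 mm so both studs seat, then lift.

Request:
servo_tool --targets '[{"gripper": 1, "tx": 0, "ty": -0.1, "tz": 0, "roll": 0}, {"gripper": 1, "tx": 0, "ty": -0.25, "tz": 0, "roll": 0}, {"gripper": 1, "tx": 0, "ty": -0.4, "tz": 0, "roll": 0}, {"gripper": 1, "tx": 0, "ty": -0.5, "tz": 0, "roll": 0}, {"gripper": 1, "tx": 0, "ty": -0.6, "tz": 0, "roll": 0}, {"gripper": 1, "tx": 0, "ty": -0.65, "tz": 0, "roll": 0}, {"gripper": 1, "tx": -0.15, "ty": -0.65, "tz": 0, "roll": 0}, {"gripper": 1, "tx": -0.3, "ty": -0.65, "tz": 0, "roll": 0}, {"gripper": 1, "tx": -0.4, "ty": -0.65, "tz": 0, "roll": 0}, {"gripper": 1, "tx": -0.5, "ty": -0.65, "tz": 0, "roll": 0}]'

```text
t: 8.58
eef_pos: [0.5055, 0.2276, 0.0485]
eef_rot: [-0.473, 0.526, 0.472, 0.526]
contact_force: [-0.1, -0.1, -5.2]
gripper_width: 0.222
```

Request:
servo_tool --targets '[{"gripper": 1, "tx": -0.1, "ty": 0, "tz": 0, "roll": 0}, {"gripper": 1, "tx": -0.2, "ty": 0, "tz": 0, "roll": 0}, {"gripper": 1, "tx": -0.4, "ty": 0, "tz": 0, "roll": 0}, {"gripper": 1, "tx": -0.7, "ty": 0, "tz": 0, "roll": 0}, {"gripper": 1, "tx": -1.1, "ty": 0, "tz": 0, "roll": 0}, {"gripper": 1, "tx": -1.5, "ty": 0, "tz": 0, "roll": 0}, {"gripper": 1, "tx": -1.8, "ty": 0, "tz": 0, "roll": 0}, {"gripper": 1, "tx": -2, "ty": 0, "tz": 0, "roll": 0}, {"gripper": 1, "tx": -2, "ty": 0, "tz": 0, "roll": 0}]'

```text
t: 9.33
eef_pos: [0.5058, 0.2277, 0.0689]
eef_rot: [-0.473, 0.526, 0.472, 0.526]
contact_force: [-0.3, 0.1, -3.7]
gripper_width: 0.22
```

```bash
python3 - <<'E'
from h import *
o,Rm=st()
t,i=snap('top','top5');s,j=snap('side','side5')
a=cv2.resize(t[90:190,150:220],None,fx=5.6,fy=5.6,interpolation=3)
u,v=map(int,proj(j,(.61,.22,.05)));u0,v0=u-35,v-50
b=cv2.resize(s[v0:v0+100,u0:u0+70],None,fx=5.6,fy=5.6,interpolation=3)
cv2.imwrite('pics/c5.png',np.hstack([a,b])[:,:,::-1])
E
```

```text
t 9.33 p [0.5058 0.2277 0.0689] F [-0.35  0.08 -3.67] T [ 0.02  0.17 -0.01] w 0.22 j [ 0.423  0.413 -0.202  0.955 -0.     0.53 ]
[[0.0007, -0.9943, 0.107], [0.0003, 0.107, 0.9943], [-1.0, -0.0007, 0.0004]]
```

View pics/c5.png

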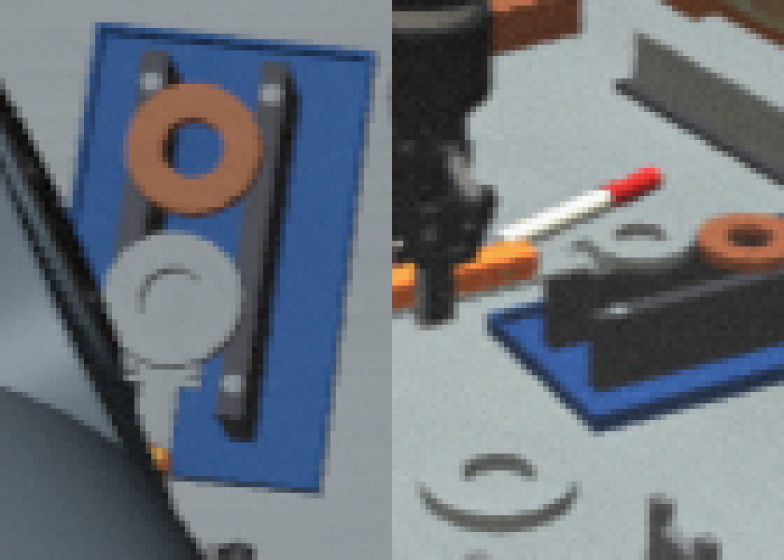

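Ring is on the blade with its rim just ahead of the studs ((172,300) against the studs at y≈375). The wrist moment of 0.17 N·m fits a 140 g ring at 132 mm. Now I carry it gently to a point in front of the jig.

Request:
servo_tool --targets '[{"gripper": 1, "tx": -0.2, "ty": 0.05, "tz": -0.3, "roll": 0}, {"gripper": 1, "tx": -0.5, "ty": 0.2, "tz": -1, "roll": 0}, {"gripper": 1, "tx": -0.9, "ty": 0.4, "tz": -2.1, "roll": 0}, {"gripper": 1, "tx": -1.3, "ty": 0.7, "tz": -3.5, "roll": 0}, {"gripper": 1, "tx": -1.6, "ty": 1, "tz": -5.4, "roll": 0}, {"gripper": 1, "tx": -1.9, "ty": 1.4, "tz": -7.7, "roll": 0}, {"gripper": 1, "tx": -2.1, "ty": 1.9, "tz": -10, "roll": 0}, {"gripper": 1, "tx": -2.1, "ty": 2.3, "tz": -12.4, "roll": 0}, {"gripper": 1, "tx": -2.1, "ty": 2.75, "tz": -14.8, "roll": 0}, {"gripper": 1, "tx": -2.1, "ty": 3.2, "tz": -17.1, "roll": 0}]'

```text
t: 10.27
eef_pos: [0.4543, 0.0588, 0.0898]
eef_rot: [-0.473, 0.526, 0.472, 0.526]
contact_force: [0.8, -0.9, -5.1]
gripper_width: 0.221
```

Request:
servo_tool --targets '[{"gripper": 1, "tx": 0, "ty": 0.44, "tz": -2.36, "roll": 0}, {"gripper": 1, "tx": 0, "ty": 0.88, "tz": -4.7, "roll": 0}, {"gripper": 1, "tx": 0, "ty": 1.3, "tz": -7.1, "roll": 0}, {"gripper": 1, "tx": 0, "ty": 1.75, "tz": -9.4, "roll": 0}, {"gripper": 1, "tx": 0, "ty": 2.2, "tz": -11.8, "roll": 0}, {"gripper": 1, "tx": 0, "ty": 2.65, "tz": -14.2, "roll": 0}, {"gripper": 1, "tx": 0, "ty": 3.1, "tz": -16.5, "roll": 0}, {"gripper": 1, "tx": 0, "ty": 3.45, "tz": -18.6, "roll": 0}, {"gripper": 1, "tx": 0, "ty": 3.8, "tz": -20.5, "roll": 0}, {"gripper": 1, "tx": 0, "ty": 4.1, "tz": -22, "roll": 0}]'

```text
t: 11.1
eef_pos: [0.3896, -0.1553, 0.0897]
eef_rot: [-0.472, 0.526, 0.472, 0.526]
contact_force: [0.8, 1.2, -5.0]
gripper_width: 0.223
```

Request:
servo_tool --targets '[{"gripper": 1, "tx": 0, "ty": 0.25, "tz": -1.4, "roll": 0.2}, {"gripper": 1, "tx": 0, "ty": 0.5, "tz": -2.5, "roll": 0.5}, {"gripper": 1, "tx": 0, "ty": 0.65, "tz": -3.5, "roll": 0.8}, {"gripper": 1, "tx": 0, "ty": 0.8, "tz": -4.3, "roll": 1.1}, {"gripper": 1, "tx": 0, "ty": 0.9, "tz": -4.9, "roll": 1.4}, {"gripper": 1, "tx": 0, "ty": 0.95, "tz": -5.3, "roll": 1.7}, {"gripper": 1, "tx": 0, "ty": 1, "tz": -5.5, "roll": 1.9}, {"gripper": 1, "tx": 0, "ty": 1.05, "tz": -5.6, "roll": 1.9}, {"gripper": 1, "tx": 0, "ty": 1.05, "tz": -5.6, "roll": 1.9}]'

```text
t: 11.85
eef_pos: [0.3747, -0.2078, 0.0893]
eef_rot: [-0.464, 0.534, 0.464, 0.534]
contact_force: [-0.1, -0.2, -5.0]
gripper_width: 0.223
```

```bash
python3 - <<'E'
from h import *
o,Rm=st();go(.4197,-.2149,.09,171.92)
t,i=snap('top','top6');s,j=snap('side','side6')
a=cv2.resize(t[115:250,310:400],None,fx=4.4,fy=4.4,interpolation=3)
u,v=map(int,proj(j,(.55,-.23,.06)));u0,v0=u-45,v-70
b=cv2.resize(s[v0:v0+135,u0:u0+90],None,fx=4.4,fy=4.4,interpolation=3)
cv2.imwrite('pics/c6.png',np.hstack([a,b])[:,:,::-1])
E
```

```text
t 11.85 p [ 0.3747 -0.2078  0.0893] F [-0.05 -0.22 -4.99] T [ 0.    0.24 -0.04] w 0.223 j [-0.506  0.158 -0.497  0.916  0.    -0.366]
[[-0.0001, -0.9902, 0.1396], [0.0001, 0.1396, 0.9902], [-1.0, 0.0001, 0.0001]]
tx ty tz [-0.07 -4.56 -0.07] roll 0.05 head now 171.97
```

View pics/c6.png

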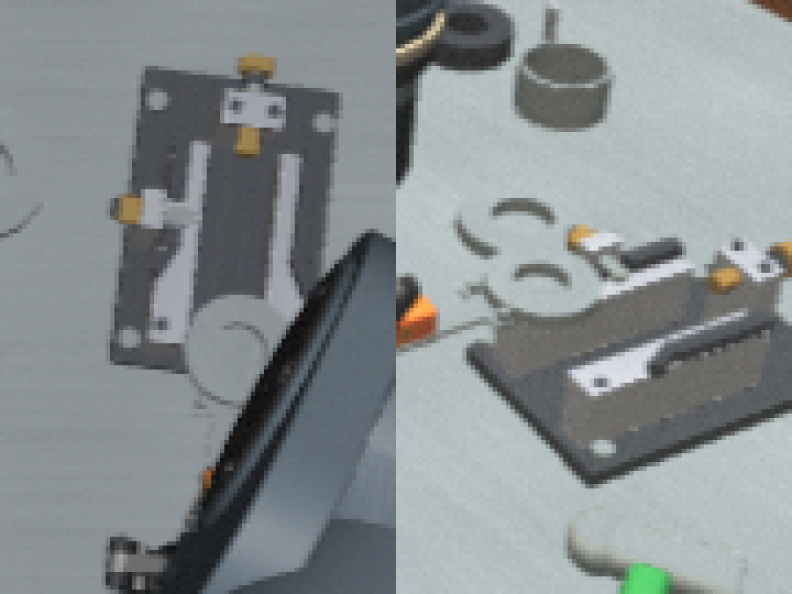

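Ring sits on the paddle in front of the jig mouth, centre about (230,348) in the top crop. Advance, lower to just above the guides, and check the centring.

Request:
servo_tool --targets '[{"gripper": 1, "tx": 0, "ty": -0.2, "tz": -0.05, "roll": 0}, {"gripper": 1, "tx": 0, "ty": -0.7, "tz": -0.05, "roll": 0}, {"gripper": 1, "tx": 0.2, "ty": -1.4, "tz": -0.05, "roll": 0}, {"gripper": 1, "tx": 0.6, "ty": -2.2, "tz": -0.05, "roll": 0}, {"gripper": 1, "tx": 1.1, "ty": -3, "tz": -0.05, "roll": 0}, {"gripper": 1, "tx": 1.7, "ty": -3.7, "tz": -0.05, "roll": 0}, {"gripper": 1, "tx": 2.3, "ty": -4.2, "tz": -0.05, "roll": 0}, {"gripper": 1, "tx": 2.8, "ty": -4.5, "tz": -0.05, "roll": 0}, {"gripper": 1, "tx": 3.1, "ty": -4.5, "tz": -0.05, "roll": 0}, {"gripper": 1, "tx": 3.1, "ty": -4.5, "tz": -0.05, "roll": 0}]'

```text
t: 12.78
eef_pos: [0.4186, -0.2144, 0.0574]
eef_rot: [-0.463, 0.534, 0.464, 0.534]
contact_force: [-0.4, 0.3, -4.4]
gripper_width: 0.224
```

```bash
python3 - <<'E'
from h import *
o,Rm=st();go(.4197,-.2149,.058,171.92)
t,i=snap('top','top7');s,j=snap('side','side7')
a=cv2.resize(t[120:220,320:390],None,fx=5.6,fy=5.6,interpolation=3)
u,v=map(int,proj(j,(.56,-.235,.06)));u0,v0=u-35,v-50
b=cv2.resize(s[v0:v0+100,u0:u0+70],None,fx=5.6,fy=5.6,interpolation=3)
cv2.imwrite('pics/c7.png',np.hstack([a,b])[:,:,::-1])
E
```

```text
t 12.78 p [ 0.4186 -0.2144  0.0574] F [-0.38  0.31 -4.42] T [0.06 0.21 0.03] w 0.224 j [-0.473  0.272 -0.442  0.859 -0.    -0.333]
[[-0.0015, -0.9902, 0.1398], [0.0007, 0.1398, 0.9902], [-1.0, 0.0016, 0.0005]]
tx ty tz [-0.06 -0.12 -0.03] roll 0.04 head now 171.96
```

View pics/c7.png

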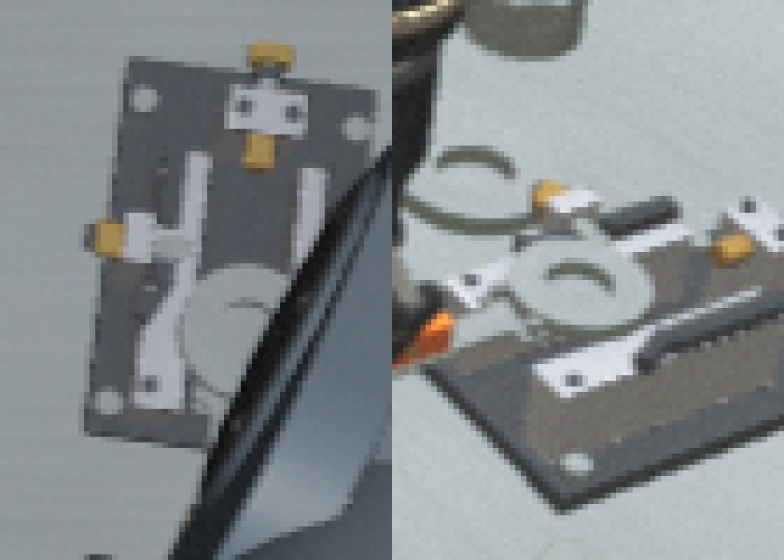

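```bash
python3 - <<'E'
from h import *
import pickle
from scipy.optimize import least_squares
i=pickle.load(open('pics/top7.pkl','rb'));t=np.load('pics/top7.npy')
z=.068
g=cv2.cvtColor(cv2.resize(t[120:220,320:390],None,fx=5.6,fy=5.6,interpolation=3),cv2.COLOR_RGB2HSV)
# radial edge points around estimated centre, on the visible left/top part
P=[]
c=np.array([256,337.])
V=g[:,:,2].astype(float)
for a in np.radians(list(range(180,290,5))+list(range(150,180,5))):
    rr=np.arange(60,86); u=c[0]+rr*np.cos(a);v=c[1]+rr*np.sin(a)
    pr=V[v.astype(int),u.astype(int)];k=np.argmin(np.gradient(cv2.GaussianBlur(pr[:,None],(1,5),0)[:,0]))
    gr=pr[:4].mean()-pr[-3:].mean()
    if gr>20:P.append(onz(i,320+u[k]/5.6-.4,120+v[k]/5.6-.4,z)[:2])
P=np.array(P);f=least_squares(lambda q:np.hypot(*(P-q).T)-.030,P.mean(0)+[-.01,-.01],loss='soft_l1',f_scale=.001)
print(len(P),f.x,np.round(f.fun*1000,1))
d=np.array([.9901,-.1406]);n=np.array([.1406,.9901]);O=np.array([.5851,-.2384])
print('ring jig x,y',(f.x-O)@d,(f.x-O)@n)
p=np.array([.4186,-.2144])+.1311*np.array([.9902,-.1398]);print('seat',p,(p-O)@d,(p-O)@n)
B=lambda u,v,z: onz(i,320+u/5.6-.4,120+v/5.6-.4,z)[:2]
for nm,q in dict(hole=B(152,385,.05),ledgeLinner=B(212,152,.0575),ledgeRinner=B(302,167,.0575),nose=B(259,169,.054)).items(): print(nm,(q-O)@d,(q-O)@n)
E
```

```text
13 [ 0.54962732 -0.23545078] [ 0.5 -1.1 -0.9  0.6 -0.4  0.8  0.3  0.2  0.2  0.6 -1.2 -0.4  0. ]
ring jig x,y -0.03553615754132677 -0.0020674344717341933
seat [ 0.54841522 -0.23272778] -0.03711911480999997 0.0004581849540000091
hole -0.06117673714449661 0.03442070754081748
ledgeLinner 0.04560138295308742 0.020821028508741363
ledgeRinner 0.044325175670642425 -0.019561100610491263
nose 0.0418560628869096 -0.0012735089012251464
```

Jig frame holds: the ledge inner edges come out at y +20.8 and −19.6 mm, and the nose tip at x ≈ 42 mm. The ring is at jig (−35.5, −2), within the flared mouth. Nudge 1 mm toward +y and lower until the ring rests on the ledges with the studs still behind it.

Request:
servo_tool --targets '[{"gripper": 1, "tx": 0.2, "ty": 0, "tz": 0.1, "roll": 0}, {"gripper": 1, "tx": 0.5, "ty": 0, "tz": 0.1, "roll": 0}, {"gripper": 1, "tx": 0.7, "ty": 0, "tz": 0.1, "roll": 0}, {"gripper": 1, "tx": 0.85, "ty": 0, "tz": 0.1, "roll": 0}, {"gripper": 1, "tx": 0.95, "ty": 0, "tz": 0.1, "roll": 0}, {"gripper": 1, "tx": 1.05, "ty": 0, "tz": 0.1, "roll": 0}, {"gripper": 1, "tx": 1.15, "ty": 0, "tz": 0.1, "roll": 0}, {"gripper": 1, "tx": 1.25, "ty": 0, "tz": 0.1, "roll": 0}, {"gripper": 1, "tx": 1.35, "ty": 0, "tz": 0.1, "roll": 0}, {"gripper": 1, "tx": 1.35, "ty": 0, "tz": 0.1, "roll": 0}]'

```text
t: 13.72
eef_pos: [0.4193, -0.2138, 0.0447]
eef_rot: [-0.464, 0.534, 0.464, 0.534]
contact_force: [0.6, -0.7, -3.6]
gripper_width: 0.226
```

```bash
python3 -c "
from h import *
st()"
```

```text
t 13.72 p [ 0.4193 -0.2138  0.0447] F [ 0.59 -0.66 -3.62] T [-0.03  0.04 -0.04] w 0.226 j [-0.471  0.285 -0.46   0.825 -0.    -0.331]
[[-0.0, -0.9902, 0.14], [0.0, 0.14, 0.9902], [-1.0, 0.0, 0.0]]
```

Request:
servo_tool --targets '[{"gripper": 1, "tx": 0, "ty": -0.2, "tz": 0, "roll": 0}, {"gripper": 1, "tx": 0, "ty": -0.4, "tz": 0, "roll": 0}, {"gripper": 1, "tx": 0, "ty": -0.6, "tz": 0, "roll": 0}, {"gripper": 1, "tx": 0, "ty": -0.8, "tz": 0, "roll": 0}, {"gripper": 1, "tx": 0, "ty": -1, "tz": 0, "roll": 0}, {"gripper": 1, "tx": 0, "ty": -1.2, "tz": 0, "roll": 0}, {"gripper": 1, "tx": 0, "ty": -1.4, "tz": 0, "roll": 0}, {"gripper": 1, "tx": 0, "ty": -1.6, "tz": 0, "roll": 0}, {"gripper": 1, "tx": 0, "ty": -1.8, "tz": 0, "roll": 0}, {"gripper": 1, "tx": 0, "ty": -2, "tz": 0, "roll": 0}]'

```text
t: 14.55
eef_pos: [0.4389, -0.2166, 0.0447]
eef_rot: [-0.463, 0.534, 0.464, 0.534]
contact_force: [-5.3, -1.6, -2.7]
gripper_width: 0.219
```

Request:
servo_tool --targets '[{"gripper": 1, "tx": 0, "ty": -0.2, "tz": 0, "roll": 0}, {"gripper": 1, "tx": 0, "ty": -0.4, "tz": 0, "roll": 0}, {"gripper": 1, "tx": 0, "ty": -0.6, "tz": 0, "roll": 0}, {"gripper": 1, "tx": 0, "ty": -0.8, "tz": 0, "roll": 0}, {"gripper": 1, "tx": 0, "ty": -1, "tz": 0, "roll": 0}]'

```text
t: 14.97
eef_pos: [0.4492, -0.2181, 0.0448]
eef_rot: [-0.464, 0.534, 0.464, 0.534]
contact_force: [-2.8, -1.5, -3.9]
gripper_width: 0.221
```

Request:
servo_tool --targets '[{"gripper": 1, "tx": 0, "ty": -0.2, "tz": 0, "roll": 0}, {"gripper": 1, "tx": 0, "ty": -0.4, "tz": 0, "roll": 0}, {"gripper": 1, "tx": 0, "ty": -0.6, "tz": 0, "roll": 0}, {"gripper": 1, "tx": 0, "ty": -0.75, "tz": 0, "roll": 0}]'

```text
t: 15.3
eef_pos: [0.4568, -0.2191, 0.0448]
eef_rot: [-0.464, 0.534, 0.464, 0.534]
contact_force: [-2.6, -3.0, -3.4]
gripper_width: 0.224
```

```bash
python3 -c "
from h import *
o,_=st()
p=o['eef_pos'][:2]+.1311*np.array([.9902,-.1398])-[.5851,-.2384];print(p@[.9901,-.1406],p@[.1406,.9901])"
```

```text
t 15.3 p [ 0.4568 -0.2191  0.0448] F [-2.56 -3.04 -3.4 ] T [-0.43  0.57 -0.32] w 0.224 j [-0.447  0.35  -0.366  0.855  0.    -0.307]
[[0.0002, -0.9902, 0.1399], [-0.0001, 0.1399, 0.9902], [-1.0, -0.0003, -0.0001]]
0.001367463049795198 0.0011863925616902333
```

Request:
servo_tool --targets '[{"gripper": 1, "tx": 0, "ty": -0.1, "tz": 0, "roll": 0}, {"gripper": 1, "tx": 0, "ty": -0.2, "tz": 0, "roll": 0}, {"gripper": 1, "tx": 0, "ty": -0.3, "tz": 0, "roll": 0}, {"gripper": 1, "tx": 0, "ty": -0.4, "tz": 0, "roll": 0}, {"gripper": 1, "tx": 0, "ty": -0.5, "tz": 0, "roll": 0}]'

```text
t: 15.72
eef_pos: [0.4615, -0.2197, 0.0448]
eef_rot: [-0.464, 0.534, 0.464, 0.534]
contact_force: [-1.0, -2.2, -2.9]
gripper_width: 0.224
```

Request:
servo_tool --targets '[{"gripper": 1, "tx": 0, "ty": -0.05, "tz": 0, "roll": 0}, {"gripper": 1, "tx": 0, "ty": -0.1, "tz": 0, "roll": 0}]'

```text
t: 15.88
eef_pos: [0.4625, -0.2198, 0.0448]
eef_rot: [-0.464, 0.534, 0.464, 0.534]
contact_force: [-1.7, -2.1, -3.8]
gripper_width: 0.222
```

```bash
python3 -c "
from h import *
o,_=st()
p=o['eef_pos'][:2]+.1311*np.array([.9902,-.1398])-[.5851,-.2384];print(p@[.9901,-.1406],p@[.1406,.9901])
t,i=snap('top','top8');s,j=snap('side','side8')
a=cv2.resize(t[120:220,320:390],None,fx=5.6,fy=5.6,interpolation=3)
u,v=map(int,proj(j,(.58,-.235,.06)));u0,v0=u-35,v-50
b=cv2.resize(s[v0:v0+100,u0:u0+70],None,fx=5.6,fy=5.6,interpolation=3)
cv2.imwrite('pics/c8.png',np.hstack([a,b])[:,:,::-1])"
```

```text
t 15.88 p [ 0.4625 -0.2198  0.0448] F [-1.65 -2.11 -3.75] T [-0.33  0.42 -0.21] w 0.222 j [-0.444  0.359 -0.352  0.86   0.    -0.303]
[[0.0001, -0.9902, 0.1398], [0.0, 0.1398, 0.9902], [-1.0, -0.0001, 0.0]]
0.007139256586839061 0.0012591468987338196
```

View pics/c8.png

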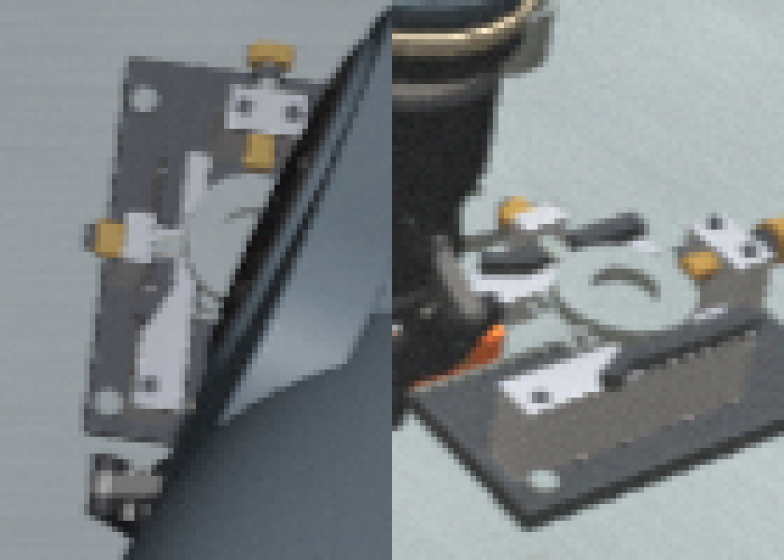

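Top crop: ring rim (v≈174) is about 1–2 mm short of the nose (v≈170). The ring is flat, past the plunger and between the guides. The lateral force says one stud carries the plunger's load, so I shift the paddle 1 mm toward −y and feel for the nose in small steps.

Request:
servo_tool --targets '[{"gripper": 1, "tx": 0, "ty": 0, "tz": -0.05, "roll": 0}, {"gripper": 1, "tx": 0, "ty": 0, "tz": -0.1, "roll": 0}, {"gripper": 1, "tx": 0, "ty": -0.05, "tz": -0.1, "roll": 0}]'

```text
t: 16.23
eef_pos: [0.4628, -0.2209, 0.0449]
eef_rot: [-0.464, 0.534, 0.464, 0.534]
contact_force: [-2.9, 0.2, -2.7]
gripper_width: 0.224
```

Request:
servo_tool --targets '[{"gripper": 1, "tx": 0, "ty": -0.04, "tz": 0, "roll": 0}]'

```text
t: 16.32
eef_pos: [0.463, -0.2209, 0.0448]
eef_rot: [-0.464, 0.534, 0.464, 0.534]
contact_force: [-2.6, -0.0, -1.8]
gripper_width: 0.221
```

Request:
servo_tool --targets '[{"gripper": 1, "tx": 0, "ty": -0.04, "tz": 0, "roll": 0}]'

```text
t: 16.4
eef_pos: [0.4633, -0.221, 0.0447]
eef_rot: [-0.464, 0.534, 0.464, 0.534]
contact_force: [-2.0, -0.7, -2.4]
gripper_width: 0.224
```

Request:
servo_tool --targets '[{"gripper": 1, "tx": 0, "ty": -0.04, "tz": 0, "roll": 0}]'

```text
t: 16.48
eef_pos: [0.4638, -0.2211, 0.0448]
eef_rot: [-0.464, 0.534, 0.464, 0.534]
contact_force: [-3.2, -1.0, -3.2]
gripper_width: 0.223
```

Request:
servo_tool --targets '[{"gripper": 1, "tx": 0, "ty": -0.03, "tz": 0, "roll": 0}]'

```text
t: 16.57
eef_pos: [0.4642, -0.2212, 0.0448]
eef_rot: [-0.464, 0.534, 0.464, 0.534]
contact_force: [-2.6, -1.0, -2.7]
gripper_width: 0.226
```

Request:
servo_tool --targets '[{"gripper": 1, "tx": 0, "ty": -0.03, "tz": 0, "roll": 0}]'

```text
t: 16.65
eef_pos: [0.4646, -0.2212, 0.0448]
eef_rot: [-0.464, 0.534, 0.464, 0.534]
contact_force: [-2.7, -0.9, -3.1]
gripper_width: 0.221
```

Request:
servo_tool --targets '[{"gripper": 1, "tx": 0, "ty": -0.02, "tz": 0, "roll": 0}]'

```text
t: 16.73
eef_pos: [0.4648, -0.2212, 0.0448]
eef_rot: [-0.464, 0.534, 0.464, 0.534]
contact_force: [-2.4, -2.1, -2.9]
gripper_width: 0.226
```

Request:
servo_tool --targets '[{"gripper": 1, "tx": 0, "ty": -0.03, "tz": 0, "roll": 0}]'

```text
t: 16.82
eef_pos: [0.4651, -0.2213, 0.0448]
eef_rot: [-0.464, 0.534, 0.464, 0.534]
contact_force: [-0.7, -1.4, -3.5]
gripper_width: 0.226
```

Request:
servo_tool --targets '[{"gripper": 1, "tx": 0, "ty": -0.03, "tz": 0, "roll": 0}]'

```text
t: 16.9
eef_pos: [0.4654, -0.2213, 0.0448]
eef_rot: [-0.464, 0.534, 0.464, 0.534]
contact_force: [-2.5, -1.3, -3.2]
gripper_width: 0.226
```

Request:
servo_tool --targets '[{"gripper": 1, "tx": 0, "ty": -0.03, "tz": 0, "roll": 0}]'

```text
t: 16.98
eef_pos: [0.4657, -0.2213, 0.0448]
eef_rot: [-0.464, 0.534, 0.464, 0.534]
contact_force: [-1.7, -0.9, -3.5]
gripper_width: 0.221
```

Request:
servo_tool --targets '[{"gripper": 1, "tx": 0, "ty": -0.04, "tz": 0, "roll": 0}]'

```text
t: 17.07
eef_pos: [0.4659, -0.2214, 0.0448]
eef_rot: [-0.464, 0.534, 0.464, 0.534]
contact_force: [-4.7, 0.1, -3.0]
gripper_width: 0.225
```

Request:
servo_tool --targets '[{"gripper": 1, "tx": 0, "ty": -0.03, "tz": 0, "roll": 0}]'

```text
t: 17.15
eef_pos: [0.466, -0.2213, 0.0447]
eef_rot: [-0.463, 0.534, 0.464, 0.534]
contact_force: [-5.4, 0.2, -2.2]
gripper_width: 0.224
```

Request:
servo_tool --targets '[{"gripper": 1, "tx": 0, "ty": -0.03, "tz": 0, "roll": 0}]'

```text
t: 17.23
eef_pos: [0.466, -0.2213, 0.0446]
eef_rot: [-0.463, 0.534, 0.464, 0.534]
contact_force: [-7.6, -0.6, -1.5]
gripper_width: 0.217
```

Request:
servo_tool --targets '[{"gripper": 1, "tx": 0, "ty": -0.03, "tz": 0, "roll": 0}]'

```text
t: 17.32
eef_pos: [0.4662, -0.2213, 0.0445]
eef_rot: [-0.463, 0.534, 0.464, 0.534]
contact_force: [-8.9, -1.3, -1.4]
gripper_width: 0.225
```

Contact: force is climbing while the TCP stalls. Bring it to about 11 N and hold.

Request:
servo_tool --targets '[{"gripper": 1, "tx": 0, "ty": -0.03, "tz": 0, "roll": 0}, {"gripper": 1, "tx": 0, "ty": -0.03, "tz": 0, "roll": 0}]'

```text
t: 17.48
eef_pos: [0.4662, -0.2213, 0.0445]
eef_rot: [-0.463, 0.534, 0.464, 0.533]
contact_force: [-7.7, -0.4, -2.1]
gripper_width: 0.223
```

Request:
servo_tool --targets '[{"gripper": 1, "tx": 0, "ty": 0, "tz": 0, "roll": 0}, {"gripper": 1, "tx": 0, "ty": 0, "tz": 0, "roll": 0}, {"gripper": 1, "tx": 0, "ty": 0, "tz": 0, "roll": 0}]'

```text
t: 17.73
eef_pos: [0.4662, -0.2213, 0.0445]
eef_rot: [-0.463, 0.534, 0.464, 0.534]
contact_force: [-9.0, -0.4, -1.0]
gripper_width: 0.222
```

Request:
servo_tool --targets '[{"gripper": 1, "tx": 0, "ty": -0.03, "tz": 0, "roll": 0}, {"gripper": 1, "tx": 0, "ty": -0.03, "tz": 0, "roll": 0}, {"gripper": 1, "tx": 0, "ty": -0.03, "tz": 0, "roll": 0}, {"gripper": 1, "tx": 0, "ty": -0.03, "tz": 0, "roll": 0}]'

```text
t: 18.07
eef_pos: [0.4663, -0.2213, 0.0444]
eef_rot: [-0.463, 0.534, 0.464, 0.533]
contact_force: [-9.4, -0.6, -0.7]
gripper_width: 0.223
```

Request:
servo_tool --targets '[{"gripper": 1, "tx": 0, "ty": 0, "tz": 0, "roll": 0}, {"gripper": 1, "tx": 0, "ty": 0, "tz": 0, "roll": 0}, {"gripper": 1, "tx": 0, "ty": 0, "tz": 0, "roll": 0}, {"gripper": 1, "tx": 0, "ty": 0, "tz": 0, "roll": 0}, {"gripper": 1, "tx": 0, "ty": 0, "tz": 0, "roll": 0}]'

```text
t: 18.48
eef_pos: [0.4663, -0.2213, 0.0444]
eef_rot: [-0.463, 0.534, 0.464, 0.533]
contact_force: [-9.4, 0.0, -1.2]
gripper_width: 0.222
```

```bash
python3 -c "
from h import *
o,_=st()
p=o['eef_pos'][:2]+.1311*np.array([.9902,-.1398])-[.5851,-.2384];print(p@[.9901,-.1406],p@[.1406,.9901])"
```

```text
t 18.48 p [ 0.4663 -0.2213  0.0444] F [-9.44  0.02 -1.17] T [-0.08  1.63 -0.29] w 0.222 j [-0.443  0.369 -0.338  0.865 -0.    -0.302]
[[-0.0022, -0.9901, 0.1401], [0.0005, 0.1401, 0.9901], [-1.0, 0.0022, 0.0002]]
0.011103140298286705 0.00035448911993796753
```

Held at about 9.4 N for over 0.7 s. Ring home at jig x ≈ 11, which agrees with the nose measured at ≈ 42 mm. Ease off, drop 1 mm and draw the paddle out.

Request:
servo_tool --targets '[{"gripper": 1, "tx": 0, "ty": 0.1, "tz": 0, "roll": 0}, {"gripper": 1, "tx": 0.05, "ty": 0.25, "tz": 0, "roll": 0}, {"gripper": 1, "tx": 0.1, "ty": 0.45, "tz": 0, "roll": 0}, {"gripper": 1, "tx": 0.1, "ty": 0.9, "tz": 0, "roll": 0}, {"gripper": 1, "tx": 0.1, "ty": 1.6, "tz": 0, "roll": 0}, {"gripper": 1, "tx": 0.1, "ty": 2.5, "tz": 0, "roll": 0}, {"gripper": 1, "tx": 0.1, "ty": 3.6, "tz": 0, "roll": 0}, {"gripper": 1, "tx": 0.1, "ty": 4.8, "tz": 0, "roll": 0}, {"gripper": 1, "tx": 0.1, "ty": 6, "tz": 0, "roll": 0}, {"gripper": 1, "tx": 0.1, "ty": 7.2, "tz": 0, "roll": 0}]'

```text
t: 19.32
eef_pos: [0.3949, -0.2112, 0.0438]
eef_rot: [-0.464, 0.534, 0.464, 0.534]
contact_force: [0.2, 0.2, -2.7]
gripper_width: 0.22
```

Request:
servo_tool --targets '[{"gripper": 1, "tx": 0, "ty": 1.2, "tz": 0, "roll": 0}, {"gripper": 1, "tx": 0, "ty": 2.4, "tz": 0, "roll": 0}, {"gripper": 1, "tx": 0, "ty": 3.5, "tz": 0, "roll": 0}, {"gripper": 1, "tx": -0.5, "ty": 4.4, "tz": 0, "roll": 0}, {"gripper": 1, "tx": -1.5, "ty": 4.8, "tz": 0, "roll": 0}, {"gripper": 1, "tx": -2.8, "ty": 5, "tz": 0, "roll": 0}, {"gripper": 1, "tx": -4, "ty": 5, "tz": 0, "roll": 0}, {"gripper": 1, "tx": -5, "ty": 5, "tz": 0, "roll": 0}, {"gripper": 1, "tx": -5, "ty": 5, "tz": 0, "roll": 0}]'

```text
t: 20.07
eef_pos: [0.3473, -0.205, 0.0958]
eef_rot: [-0.465, 0.534, 0.463, 0.534]
contact_force: [0.9, -0.7, -2.4]
gripper_width: 0.225
```

```bash
python3 - <<'E'
from h import *
o,_=st()
# handle goes to (.4526,.0003) heading -3.42 (tool 176.6); TCP was at (.4535,.0004,.0424) there
go(.4535,.0004,.0935,176.75)
t,i=snap('top','top9');s,j=snap('side','side9')
a=cv2.resize(t[120:220,320:390],None,fx=5.6,fy=5.6,interpolation=3)
u,v=map(int,proj(j,(.58,-.235,.06)));u0,v0=u-35,v-50
b=cv2.resize(s[v0:v0+100,u0:u0+70],None,fx=5.6,fy=5.6,interpolation=3)
cv2.imwrite('pics/c9.png',np.hstack([a,b])[:,:,::-1])
E
```

```text
t 20.07 p [ 0.3473 -0.205   0.0958] F [ 0.94 -0.71 -2.42] T [-0.04 -0.04 -0.04] w 0.225 j [-0.533  0.1   -0.547  0.921  0.    -0.393]
[[0.0026, -0.9901, 0.14], [-0.0015, 0.14, 0.9901], [-1.0, -0.0028, -0.0011]]
tx ty tz [ 0.22 -7.64 21.83] roll -4.8 head now 171.95
```

View pics/c9.png

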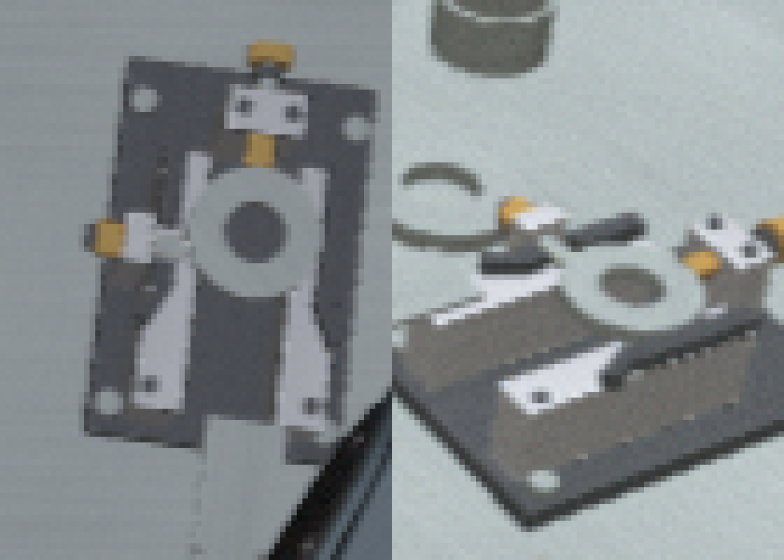

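Ring flat on the ledges, its rim at (259,168) on the brass nose; paddle clear. Carry the paddle back over the cradle.

Request:
servo_tool --targets '[{"gripper": 1, "tx": 0, "ty": -0.3, "tz": 0.8, "roll": -0.5}, {"gripper": 1, "tx": 0, "ty": -1, "tz": 2.8, "roll": -1}, {"gripper": 1, "tx": 0, "ty": -2, "tz": 5.6, "roll": -1.5}, {"gripper": 1, "tx": 0, "ty": -3, "tz": 8.6, "roll": -2}, {"gripper": 1, "tx": 0, "ty": -4, "tz": 11.6, "roll": -2.8}, {"gripper": 1, "tx": 0, "ty": -5.1, "tz": 14.6, "roll": -3.5}, {"gripper": 1, "tx": 0.1, "ty": -6.2, "tz": 17.6, "roll": -4.2}, {"gripper": 1, "tx": 0.2, "ty": -7, "tz": 20, "roll": -4.8}, {"gripper": 1, "tx": 0.2, "ty": -7.5, "tz": 21.4, "roll": -4.8}, {"gripper": 1, "tx": 0.2, "ty": -7.6, "tz": 21.8, "roll": -4.8}]'

```text
t: 21.0
eef_pos: [0.4528, 0.0032, 0.091]
eef_rot: [-0.486, 0.513, 0.487, 0.513]
contact_force: [-0.0, 0.1, -3.2]
gripper_width: 0.222
```

Request:
servo_tool --targets '[{"gripper": 1, "tx": 0.3, "ty": 0, "tz": 0, "roll": 0}, {"gripper": 1, "tx": 0.5, "ty": 0, "tz": 0, "roll": 0}]'

```text
t: 21.17
eef_pos: [0.4518, 0.0006, 0.086]
eef_rot: [-0.486, 0.514, 0.486, 0.513]
contact_force: [-0.8, 0.1, -3.1]
gripper_width: 0.225
```

```bash
python3 - <<'E'
from h import *
o,Rm=st();go(.4535,.0004,.0424,176.6)
im,i=snap('top','topA')
hsv=cv2.cvtColor(im,cv2.COLOR_RGB2HSV)
for z in [o['eef_pos'][2]+.0196]:
    m=cv2.inRange(hsv,(10,120,100),(25,255,255));m[:180]=0;m[260:]=0;m[:,:230]=0;m[:,310:]=0
    v,u=np.nonzero(m);print('top orange px',len(u),u.min() if len(u) else None,v.min() if len(u) else None)
im,i=snap('wrist','wA')
hsv=cv2.cvtColor(im,cv2.COLOR_RGB2HSV);m=cv2.inRange(hsv,(10,120,100),(25,255,255))
c=max(cv2.findContours(m,cv2.RETR_EXTERNAL,cv2.CHAIN_APPROX_NONE)[0],key=cv2.contourArea)
w=np.array([Rm.T@(onz(i,a,b,o['eef_pos'][2]+.0196,True)-o['eef_pos']) for a,b in c[:,0]])
print('handle in tool y range',w[:,1].min(),w[:,1].max(),'z',w[:,2].min(),w[:,2].max())
E
```

```text
t 21.17 p [0.4518 0.0006 0.086 ] F [-0.75  0.08 -3.15] T [ 0.02  0.01 -0.  ] w 0.225 j [ 0.001  0.206 -0.446  0.92  -0.     0.058]
[[-0.0011, -0.9984, 0.056], [-0.0002, 0.056, 0.9984], [-1.0, 0.0011, -0.0002]]
tx ty tz [ 4.36 -0.18 -0.01] roll 0.19 head now 176.79
top orange px 0 None None
handle in tool y range -0.03112723607575658 0.0655057383941242 z -0.010616255099306538 0.00886962816922114
```

Handle rear end sits 65.5 mm behind the TCP, so it hasn't slipped in the hand. Lower into the notches.

Request:
servo_tool --targets '[{"gripper": 1, "tx": 0.4, "ty": -0.15, "tz": 0, "roll": 0}, {"gripper": 1, "tx": 1.2, "ty": -0.15, "tz": 0, "roll": 0}, {"gripper": 1, "tx": 2.1, "ty": -0.15, "tz": 0, "roll": 0}, {"gripper": 1, "tx": 3, "ty": -0.15, "tz": 0, "roll": 0}, {"gripper": 1, "tx": 3.6, "ty": -0.15, "tz": 0, "roll": 0}, {"gripper": 1, "tx": 4, "ty": -0.15, "tz": 0, "roll": 0}, {"gripper": 1, "tx": 4.2, "ty": -0.15, "tz": 0, "roll": 0}, {"gripper": 1, "tx": 4.25, "ty": -0.15, "tz": 0, "roll": 0}, {"gripper": 1, "tx": 4.25, "ty": -0.15, "tz": 0, "roll": 0}]'

```text
t: 22.02
eef_pos: [0.454, 0.0007, 0.0443]
eef_rot: [-0.486, 0.514, 0.486, 0.514]
contact_force: [-0.3, 0.7, -3.2]
gripper_width: 0.224
```

Request:
servo_tool --targets '[{"gripper": 1, "tx": 0.05, "ty": 0, "tz": 0, "roll": 0}, {"gripper": 1, "tx": 0.05, "ty": 0, "tz": 0, "roll": 0}]'

```text
t: 22.18
eef_pos: [0.4542, 0.0006, 0.044]
eef_rot: [-0.486, 0.514, 0.486, 0.514]
contact_force: [0.7, 0.2, -3.0]
gripper_width: 0.221
```

Request:
servo_tool --targets '[{"gripper": 1, "tx": 0.05, "ty": 0.08, "tz": 0, "roll": 0}, {"gripper": 1, "tx": 0.1, "ty": 0.08, "tz": 0, "roll": 0}, {"gripper": 1, "tx": 0.1, "ty": 0.08, "tz": 0, "roll": 0}]'

```text
t: 22.43
eef_pos: [0.4531, 0.0007, 0.0428]
eef_rot: [-0.486, 0.514, 0.486, 0.514]
contact_force: [-0.0, -0.4, -3.1]
gripper_width: 0.221
```

Request:
servo_tool --targets '[{"gripper": 1, "tx": 0.04, "ty": 0, "tz": 0, "roll": 0}, {"gripper": 1, "tx": 0.04, "ty": 0, "tz": 0, "roll": 0}]'

```text
t: 22.6
eef_pos: [0.4532, 0.0007, 0.0425]
eef_rot: [-0.486, 0.514, 0.486, 0.514]
contact_force: [-1.3, 0.3, -1.0]
gripper_width: 0.224
```

Request:
servo_tool --targets '[{"gripper": 1, "tx": 0.03, "ty": 0, "tz": 0, "roll": 0}, {"gripper": 1, "tx": 0.03, "ty": 0, "tz": 0, "roll": 0}]'

```text
t: 22.77
eef_pos: [0.4532, 0.0007, 0.0424]
eef_rot: [-0.486, 0.514, 0.486, 0.514]
contact_force: [-3.8, 0.1, 6.8]
gripper_width: 0.223
```

Seated. Release and rise.

Request:
servo_tool --targets '[{"gripper": 2.6, "tx": 0, "ty": 0, "tz": 0, "roll": 0}, {"gripper": 3.5, "tx": 0, "ty": 0, "tz": 0, "roll": 0}, {"gripper": 4.5, "tx": 0, "ty": 0, "tz": 0, "roll": 0}, {"gripper": 5, "tx": 0, "ty": 0, "tz": 0, "roll": 0}, {"gripper": 5, "tx": 0, "ty": 0, "tz": 0, "roll": 0}]'

```text
t: 23.18
eef_pos: [0.4532, 0.0007, 0.0421]
eef_rot: [-0.486, 0.514, 0.486, 0.514]
contact_force: [-0.8, -0.2, 0.1]
gripper_width: 0.585
```

Request:
servo_tool --targets '[{"gripper": 5, "tx": -0.8, "ty": 0, "tz": 0, "roll": 0}, {"gripper": 5, "tx": -2.5, "ty": 0, "tz": 0, "roll": 0}, {"gripper": 5, "tx": -5, "ty": 0, "tz": 0, "roll": 0}, {"gripper": 5, "tx": -8, "ty": 0, "tz": 0, "roll": 0}, {"gripper": 5, "tx": -11, "ty": 0, "tz": 0, "roll": 0}, {"gripper": 5, "tx": -13.5, "ty": 0, "tz": 0, "roll": 0}, {"gripper": 5, "tx": -14.7, "ty": 0, "tz": 0, "roll": 0}, {"gripper": 5, "tx": -14.7, "ty": 0, "tz": 0, "roll": 0}]'

```text
t: 23.85
eef_pos: [0.4546, 0.0007, 0.1925]
eef_rot: [-0.487, 0.513, 0.484, 0.515]
contact_force: [0.3, -0.2, -0.1]
gripper_width: 0.587
```

```bash
python3 - <<'E'
from h import *
from scipy.optimize import least_squares
o,Rm=st();im,i=snap('wrist','wB')
m=cv2.inRange(cv2.cvtColor(im,cv2.COLOR_RGB2HSV),(10,120,100),(25,255,255))
c=max(cv2.findContours(m,cv2.RETR_EXTERNAL,cv2.CHAIN_APPROX_NONE)[0],key=cv2.contourArea)
print('handle',cv2.minAreaRect(np.array([onz(i,u,v,.062,True)[:2] for u,v in c[:,0]],np.float32)))
t,i=snap('top','topB');a=np.load('pics/top2.npy').astype(int)
b=np.load('pics/top9.npy').astype(int)
def diff(x,y,r): d=np.abs(x[r[1]:r[3],r[0]:r[2]]-y[r[1]:r[3],r[0]:r[2]]).max(2);return (d>45).sum()
t=t.astype(int)
print('jig since withdraw',diff(t,b,(330,120,395,195)),'copper',diff(t,a,(165,100,205,131)))
for n,r in dict(marker=(110,90,135,155),magnet=(75,160,140,225),pliers=(60,240,150,285),collar=(215,90,250,125),tube=(252,90,288,122),hammer=(388,190,470,305),brush=(415,88,440,190),turq=(115,285,190,370)).items(): print(n,diff(t,a,r))
E
```

```text
t 23.85 p [0.4546 0.0007 0.1925] F [ 0.27 -0.23 -0.08] T [ 0.02 -0.03 -0.02] w 0.587 j [ 1.000e-03  1.300e-01 -2.530e-01  1.182e+00 -0.000e+00  5.800e-02]
[[0.0048, -0.9984, 0.0565], [-0.0, 0.0565, 0.9984], [-1.0, -0.0048, 0.0003]]
handle ((0.45206883549690247, 0.0003895573318004608), (0.018759626895189285, 0.127016082406044), 86.33240509033203)
jig since withdraw 62 copper 0
marker 0
magnet 0
pliers 0
collar 39
tube 34
hammer 0
brush 0
turq 0
```

```bash
python3 - <<'E'
from h import *
import pickle
t=np.load('pics/topB.npy').astype(int);a=np.load('pics/top2.npy').astype(int);b=np.load('pics/top9.npy').astype(int);z=np.load('pics/top0.npy').astype(int)
def w(x,y,r):
    v,u=np.nonzero(np.abs(x-y)[r[1]:r[3],r[0]:r[2]].max(2)>45);return (u.min()+r[0],u.max()+r[0],v.min()+r[1],v.max()+r[1]) if len(u) else None
print('jig',w(t,b,(330,120,395,195)),'jig ring roi',w(t,b,(340,130,385,180)))
print('vs top2 collar',w(t,a,(215,90,250,125)),'tube',w(t,a,(252,90,288,122)))
c=np.load('pics/top9.npy').astype(int)
print('arm-away top0 vs top9: collar',w(c,z,(215,90,250,125)),'tube',w(c,z,(252,90,288,122)))
E
```

```text
jig (np.int64(358), np.int64(394), np.int64(185), np.int64(194)) jig ring roi None
vs top2 collar (np.int64(217), np.int64(249), np.int64(105), np.int64(124)) tube (np.int64(252), np.int64(287), np.int64(109), np.int64(109))
arm-away top0 vs top9: collar None tube None
```

Every difference is arm edges only. The ring, copper ring, collar and tube are unchanged.

```bash
python3 -c "
from rig import manip
print(manip.close_job())"
```

```text
the job is handed in; nothing more can be done
None
```

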